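Weigh a casting charge on the spring scale

ROBOT

A 6-joint arm with a two-finger parallel gripper is mounted at the origin on the work surface. World frame = base frame: x ahead of the robot, y to its left, z up, the work surface at z = 0. Lengths are in m, angles in rad, forces in N, time in s.
With the tool pointing down it reaches from about 0.225 to 0.875 m from the base axis. Payload 3.4 kg.
Tool frame: the origin (TCP) lies midway between the tips of the shut fingers; the grasp point (between the pads) lies 19 mm behind it (manip.grip_point_offset is the distance from the TCP to the grasp point, in m); z points along the fingers, y is the line along which they close (so a half turn about z gives the same grasp; the last joint's range is limited). The gripper opens to 85 mm and grips with 20 to 120 N. Pads are 22 mm wide; open, the fingers measure 114 mm over their backs; the gripper's body (76 mm by 85 mm) begins 54 mm behind the grasp point. The pads swing forward as they close: fully open they stand 13 mm farther back than shut.
Start: joints at [1.14, 0.276, 1.505, -0, 1.361, -0.121], TCP at [0.175, 0.548, 0.206] pointing down, gripper open.
Joint ranges: [-2.89, 2.89], [-0.75, 2.08], [0.22, 2.7], [-1.18, 4.32], [0.11, 2.71], [-2.7, 2.7]. Speed limits (rad/s): [2.57, 2.57, 3.14, 3.14, 3.14, 3.14].

INTERFACE

Orientations are given as a unit quaternion [w, x, y, z].
In Python, from rig import manip gives the robot as it stands.
- The arm moves only by the shell command python3 -m handwheel 'ROWS' [FORCE]. ROWS is JSON, a list of rows, each an object with "translation": the shift along the tool's x, y, z in m, a list of three; "angular": the turn, a rotation vector about the tool's x, y, z in degrees, a list of three; "hand": the closure, from 0 (fully open) to 1 (shut). A call has 1 to 10 rows; each row shifts and turns the commanded pose from where the row before left it, along the tool's axes as they then stand; what a row does not reach is not made up. A row lasts 1/12 s, in which the tool goes at most 41.7 mm and 7.16 degrees, less where a joint would pass 70% of its speed; a pose out of reach is approached as far as the arm can. A call with a gripper value outside its range is refused whole. The fingers move at their own pace and stop on an object; FORCE is the grip in N (left out, the last holds). Time passes only in rows, so rows that do not move let the fingers close. It gives the time, the measured TCP pose, the force, the opening and the grip force at its end, in the units of the state.
- manip.get_state(): the state, without advancing time (a new reading comes with each control period).
- manip.get_image(name): name is "scene" or "top"; returns the picture (480x640x3 uint8, red, green, blue); there is no depth.
- manip.camera_info(name): a dict with "camera_matrix" (3x3 intrinsics, pixels), "eye" and "orientation" of the camera in the world. Camera axes: x right, y down, z forward; pixel columns grow to the right and rows downward; lengths in m; the calibration is good to about 2 mm. A picture is of the moment at which its call begins. camera_info takes no time and is no camera call.
- manip.sign_off(): hands the job in; it is judged then, once.
The state is a dict: "clock": time; "qpos": joint angles; "qd": joint speeds; "effort": joint torques, N m; "position": TCP position; "ee_rot": TCP orientation; "contact_force": force on the tool from outside, world axes, zero at the start; "moment": the same for the moment, N m; "width": finger opening in m; "gripper_force": force on a finger pad.
Only numpy, scipy, OpenCV 4.12 (cv2) and the standard library are available. Lean on these libraries where they do the work, as an engineer would, in place of code of your own. Each camera call takes 0.05 s, during which the arm holds its last target. There are 200 camera calls.

TASK

Set the empty white firing tray flat on the middle of the spring scale's pan, then put alloy ingots into the tray, thick or thin as needed, adding or taking out until the pointer comes to rest between the two prongs of the marker. Leave the ingots you do not need on the bench, do not force the pan down to its stop, and leave the plaster cast, jar, bottle and steel ring where they are.

Things in the scene. Friction and masses are not known exactly. Their poses are not given: they have to be found in the camera images.
- pan (a joint): travel of the round sprung weighing pan of the spring scale: 0 = empty pan at its top, grows downward in m with the load (about 86 N/m, so 10 g lowers it about 1.1 mm; it settles within a second); rigid stop at 0.090
- pan_top (a point): centre of the upper face of the pan, a flat steel disc 120 mm across and 4 mm thick without a rim, 135 mm above the bench when empty. Under it a white base 130 x 130 x 35 mm. Axes are the scale's: z up, and the face plate with the pointer stands on the -y side (50 mm wide, 90 to 140 mm from the pan's centre, 158 mm high), its graduated face looking to +x
- pointer (a point): tip of the pointer, a black horizontal bar 3 mm thick that is fixed to the pan and goes down with it in front of the face plate; the point is the middle of its thickness
- mark (a point): target: the point midway between the two short horizontal dark prongs of the marker clamped to the face plate (18 mm clear between the prongs, 9 mm above and below this point; the pointer passes in front of them). The height at which it is clamped varies, 32 to 54 mm below the empty pan's pointer. Axes as the scale's. The marker stays where it is
- tray: white ceramic firing tray, open box 110 mm long (x) x 64 mm wide (y) x 24 mm high, walls and floor 4 mm, about 130 g; origin under the centre of its underside. Starts empty on the bench; grip it across its 64 mm width
- ingot_thick_a: thick bare-metal casting-alloy ingot, plain upright cylinder 28 mm across and 34 mm high, about 178 g (up to 7 % off); origin at the centre of its underside, z along its axis. Starts standing on the bench
- ingot_thick_a_mid (a point): middle of ingot_thick_a (17 mm above its underside)
- ingot_thick_b: thick bare-metal casting-alloy ingot, plain upright cylinder 28 mm across and 34 mm high, about 178 g (up to 7 % off); origin at the centre of its underside, z along its axis. Starts standing on the bench
- ingot_thick_b_mid (a point): middle of ingot_thick_b (17 mm above its underside)
- ingot_thin_a: thin bare-metal casting-alloy ingot, plain upright cylinder 20 mm across and 34 mm high, about 90 g (up to 7 % off); origin at the centre of its underside, z along its axis. Starts standing on the bench
- ingot_thin_a_mid (a point): middle of ingot_thin_a (17 mm above its underside)
- ingot_thin_b: thin bare-metal casting-alloy ingot, plain upright cylinder 20 mm across and 34 mm high, about 90 g (up to 7 % off); origin at the centre of its underside, z along its axis. Starts standing on the bench
- ingot_thin_b_mid (a point): middle of ingot_thin_b (17 mm above its underside)
- jar: bystander: glass jar with a white lid, 38 mm across and 52 mm high, standing among the ingots; origin at the centre of its underside
- cast_model: bystander: plaster dental cast, 50 x 64 x 29 mm, on the bench between robot and scale; origin under its centre
- casting_ring: bystander: empty steel casting ring (tube), 52 mm across and 50 mm high; origin at the centre of its underside
- bottle: bystander: white plastic bottle, 44 mm across and 110 mm high; origin at the centre of its underside
Things that resemble listed ones, but are neither listed nor needed, are in the scene too. What is shaped like the ingot_thick_b but purple is not meant.

How it is judged:
On the way:
1. the tray stands on the pan, let go, with no ingot in it (x of tray in the frame of pan_top between -0.035 and 0.035 m and y of tray in the frame of pan_top between -0.035 and 0.035 m and z of tray in the frame of pan_top between -0.004 and 0.006 m and angle between tray's own z axis and vertical below 0.1 rad and contact force between the fingers and tray below 0.05 N and not (x of ingot_thick_a_mid in the frame of tray between -0.053 and 0.053 m and y of ingot_thick_a_mid in the frame of tray between -0.03 and 0.03 m and z of ingot_thick_a_mid in the frame of tray between 0.004 and 0.07 m) and not (x of ingot_thick_b_mid in the frame of tray between -0.053 and 0.053 m and y of ingot_thick_b_mid in the frame of tray between -0.03 and 0.03 m and z of ingot_thick_b_mid in the frame of tray between 0.004 and 0.07 m) and not (x of ingot_thin_a_mid in the frame of tray between -0.053 and 0.053 m and y of ingot_thin_a_mid in the frame of tray between -0.03 and 0.03 m and z of ingot_thin_a_mid in the frame of tray between 0.004 and 0.07 m) and not (x of ingot_thin_b_mid in the frame of tray between -0.053 and 0.053 m and y of ingot_thin_b_mid in the frame of tray between -0.03 and 0.03 m and z of ingot_thin_b_mid in the frame of tray between 0.004 and 0.07 m)), for 0.2 s.
At the end, for the whole second after the job is handed in: The tray stands level on the pan (centre within 35 mm of the pan's centre each way) with at least one ingot in it, the pointer is at rest between the prongs (its middle within 8 mm of the midpoint in height), and every ingot lies at rest either in the tray or on the bench (x of tray in the frame of pan_top between -0.035 and 0.035 m and y of tray in the frame of pan_top between -0.035 and 0.035 m and z of tray in the frame of pan_top between -0.004 and 0.006 m and angle between tray's own z axis and vertical below 0.1 rad and z of pointer in the frame of mark between -0.008 and 0.008 m and velocity of joint pan between -0.004 and 0.004 m/s and linear speed of tray below 0.01 m/s and ((x of ingot_thick_a_mid in the frame of tray between -0.053 and 0.053 m and y of ingot_thick_a_mid in the frame of tray between -0.03 and 0.03 m and z of ingot_thick_a_mid in the frame of tray between 0.004 and 0.07 m) or height (world z) of ingot_thick_a_mid below 0.03 m) and ((x of ingot_thick_b_mid in the frame of tray between -0.053 and 0.053 m and y of ingot_thick_b_mid in the frame of tray between -0.03 and 0.03 m and z of ingot_thick_b_mid in the frame of tray between 0.004 and 0.07 m) or height (world z) of ingot_thick_b_mid below 0.03 m) and ((x of ingot_thin_a_mid in the frame of tray between -0.053 and 0.053 m and y of ingot_thin_a_mid in the frame of tray between -0.03 and 0.03 m and z of ingot_thin_a_mid in the frame of tray between 0.004 and 0.07 m) or height (world z) of ingot_thin_a_mid below 0.03 m) and ((x of ingot_thin_b_mid in the frame of tray between -0.053 and 0.053 m and y of ingot_thin_b_mid in the frame of tray between -0.03 and 0.03 m and z of ingot_thin_b_mid in the frame of tray between 0.004 and 0.07 m) or height (world z) of ingot_thin_b_mid below 0.03 m) and linear speed of each of ingot_thick_a, ingot_thick_b, ingot_thin_a, ingot_thin_b below 0.02 m/s and ((x of ingot_thick_a_mid in the frame of tray between -0.053 and 0.053 m and y of ingot_thick_a_mid in the frame of tray between -0.03 and 0.03 m and z of ingot_thick_a_mid in the frame of tray between 0.004 and 0.07 m) or (x of ingot_thick_b_mid in the frame of tray between -0.053 and 0.053 m and y of ingot_thick_b_mid in the frame of tray between -0.03 and 0.03 m and z of ingot_thick_b_mid in the frame of tray between 0.004 and 0.07 m) or (x of ingot_thin_a_mid in the frame of tray between -0.053 and 0.053 m and y of ingot_thin_a_mid in the frame of tray between -0.03 and 0.03 m and z of ingot_thin_a_mid in the frame of tray between 0.004 and 0.07 m) or (x of ingot_thin_b_mid in the frame of tray between -0.053 and 0.053 m and y of ingot_thin_b_mid in the frame of tray between -0.03 and 0.03 m and z of ingot_thin_b_mid in the frame of tray between 0.004 and 0.07 m))); the robot touches nothing.
It fails at once if the pan is forced down to its stop (value of joint pan above 0.088 m).
It fails at once if the jar is pushed away or knocked over (distance of jar from where it was at the start of the episode above 0.03 m or angle between jar's own z axis and vertical above 0.5 rad).
It fails at once if the plaster cast is pushed away or knocked over (distance of cast_model from where it was at the start of the episode above 0.03 m or angle between cast_model's own z axis and vertical above 0.5 rad).
It fails at once if the steel casting ring is pushed away or knocked over (distance of casting_ring from where it was at the start of the episode above 0.03 m or angle between casting_ring's own z axis and vertical above 0.5 rad).
It fails at once if the bottle is pushed away or knocked over (distance of bottle from where it was at the start of the episode above 0.03 m or angle between bottle's own z axis and vertical above 0.5 rad).
It also fails if it takes over 72 s, if anything falls off the work surface, if the arm or the gripper's body presses on something with over 40 N, if the wrist force passes 120 N, or if a joint passes its speed limit or range.

## Working session

There is one attempt and no reset: what is moved stays moved. The work goes in short steps, Python scripts to look and compute and a shell command to move; the robot and the scene stay as the last step left them, time stands still between calls to the robot, and variables do not carry over. Pictures are saved under pics/ and viewed, at most 10 in all, crops included, and the job is handed in when it is done.

```bash
mkdir -p pics; ls; python3 - <<'E'
from rig import manip
import cv2
for n in("scene","top"):
    im=manip.get_image(n); cv2.imwrite(f"pics/{n}0.png",im[:,:,::-1]); print(manip.camera_info(n))
s=manip.get_state(); print(s, manip.grip_point_offset)
E
```

```text
pics
{'camera_matrix': array([[452.42377707,   0.        , 317.83565337],
       [  0.        , 452.42377707, 239.19183473],
       [  0.        ,   0.        ,   1.        ]]), 'eye': array([1.06100585, 0.46381213, 0.7739511 ]), 'orientation': array([-0.14157371,  0.3609919 ,  0.85005208, -0.35644523])}
{'camera_matrix': array([[599.43931738,   0.        , 330.6184169 ],
       [  0.        , 599.43931738, 242.94097323],
       [  0.        ,   0.        ,   1.        ]]), 'eye': array([ 0.3156953 , -0.00627548,  1.39880842]), 'orientation': array([ 0.06872393, -0.69751753,  0.71084681, -0.05867824])}
{'clock': 0.1, 'qpos': array([ 1.14000791e+00,  2.76526586e-01,  1.50599223e+00,  1.72560987e-06,
        1.36070951e+00, -1.21022598e-01]), 'qd': array([-0.00048163, -0.00067666, -0.00320234, -0.00052773, -0.00156328,
        0.0008801 ]), 'effort': array([ 2.12064333e-03, -4.17702484e+01, -2.46403885e+01, -7.76730053e-05,
        5.83109184e-03, -5.84067919e-06]), 'position': array([0.17508391, 0.54716302, 0.20553489]), 'ee_rot': array([-2.23605857e-04,  1.54264540e-01,  9.88029242e-01, -7.86676759e-04]), 'contact_force': array([-0.12549106,  0.56020635,  0.88954436]), 'moment': array([-0.01408647, -0.00745713, -0.03850788]), 'gripper_force': 0.0, 'width': 0.08518843078443615} 0.0187
```

View pics/scene0.png

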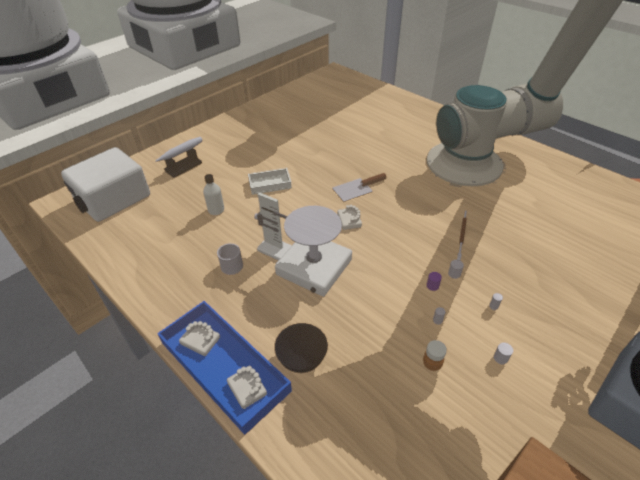

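View pics/top0.png

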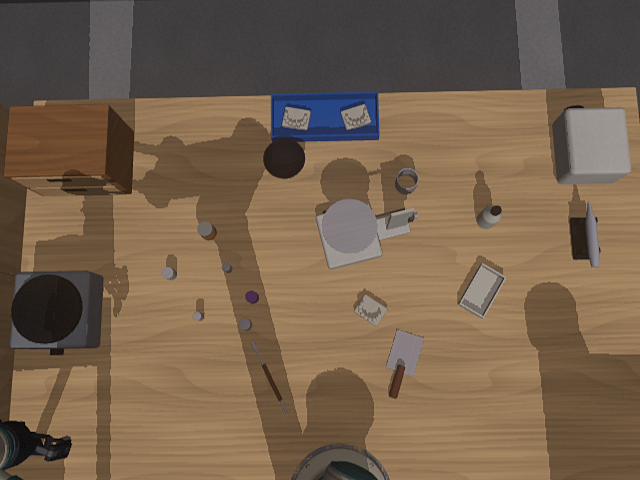

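```bash
cat > h.py <<'E'
import numpy as np
from rig import manip
from scipy.spatial.transform import Rotation as R
def cam(n):
    c=manip.camera_info(n); return c["camera_matrix"],c["eye"],R.from_quat(c["orientation"],scalar_first=True).as_matrix()
def ray(n,u,v):
    K,e,M=cam(n); return e, M@np.linalg.solve(K,[u,v,1.])
def px2z(n,u,v,z):
    e,d=ray(n,u,v); return e+d*(z-e[2])/d[2]
def proj(n,p):
    K,e,M=cam(n); q=K@(M.T@(np.asarray(p)-e)); return q[:2]/q[2]
E
python3 - <<'E'
import cv2,numpy as np
t=cv2.imread("pics/top0.png"); s=cv2.imread("pics/scene0.png")
up=lambda im,a,b,c,d,k:cv2.resize(im[c:d,a:b],None,fx=k,fy=k,interpolation=cv2.INTER_CUBIC)
A=up(t,150,280,215,340,3); # 390x375
B=up(t,310,510,200,330,2); #400x260
C=up(s,240,360,185,295,3) # 360x330
D=up(s,420,520,250,370,2)
o=np.zeros((600,800,3),np.uint8)
o[:375,:390]=A; o[:260,400:]=B; o[265:595,400:760]=C; o[378:600,0:200]=D[:222]
cv2.imwrite("pics/c1.png",o)
E
```

```text
(no output)
```

View pics/c1.png

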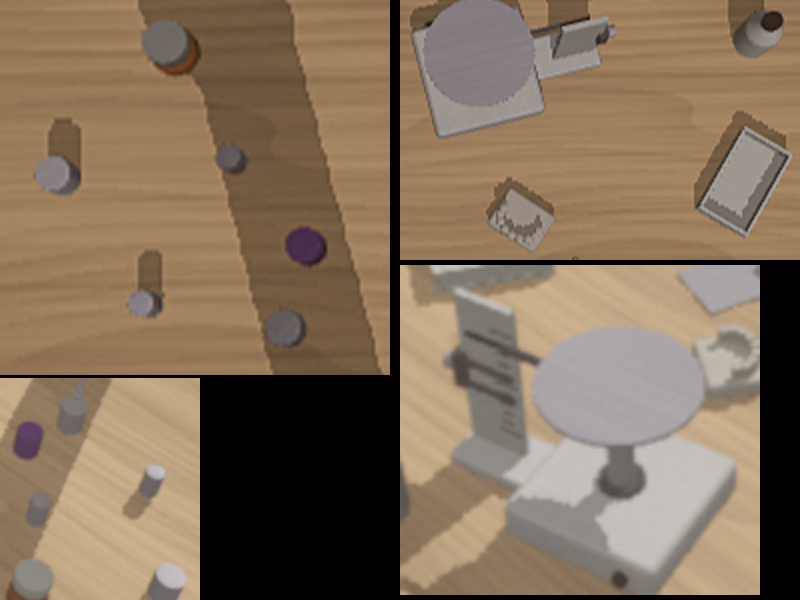

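```bash
cat >> h.py <<'E'
def plan(x,y,z,ang=None,n=None):
    """print per-row tool-frame shifts to reach x,y,z, tool y axis at world angle ang (deg, mod 180)"""
    s=manip.get_state(); M=R.from_quat(s["ee_rot"],scalar_first=True).as_matrix(); p=s["position"]
    a0=np.degrees(np.arctan2(M[1,1],M[0,1])); da=0 if ang is None else (ang-a0+90)%180-90
    d=np.array([x,y,z])-p
    k=max(int(np.ceil(np.linalg.norm(d)/.038)),int(np.ceil(abs(da)/6.5)),1); n=n or k
    print("t%.1f"%s["clock"],"pos",p.round(4),"yang %.1f"%a0,"tilt",M[:,2].round(4),"world d",d.round(3),"turn %.1f"%-da,"rows>=",k)
    print(" tool d (no turn):",(M.T@d).round(4)," tool d after turn:",((M@R.from_rotvec([0,0,-da],degrees=True).as_matrix()).T@d).round(4),"q",s["qpos"].round(2))
E
python3 - <<'E'
from h import *
for n,u,v,z in [("thickA",168,273,.034),("thinA",226.7,267.3,.034),("thinB",197.7,316,.034),("thickB",245,324,.034),("purple",252,297,.034),("jar",205.5,229,.052),
 ("tr1",482,264,.024),("tr2",505,277.5,.024),("tr3",482,317.5,.024),("tr4",459,302.5,.024),("pan",349.8,226,.135),("bottle",495,211,.11),("ring",406,180,.05),("cast",371,308,.029),
 ("plateR",(610-400)/2+310,200+10,.158),("base1",317.5,214,.035),("base2",331,268,.035),("base3",382,254,.035)]:
    print(n,px2z("top",u,v,z)[:2].round(4))
c=np.mean([px2z("top",u,v,.024)[:2] for u,v in [(482,264),(505,277.5),(482,317.5),(459,302.5)]],0);print(c)
for n,u,v in [("thickA",504,347),("thinB",496.5,297)]: print(n,px2z("scene",u,v,.034)[:2].round(4))
print(px2z("scene",240+(618-400)/3,185+(386-265)/3,.135))
plan(*c,.2)
E
```

```text
thickA [0.5021 0.3868]
thinA [0.5127 0.2514]
thinB [0.4023 0.316 ]
thickB [0.3823 0.2081]
purple [0.4431 0.1926]
jar [0.6    0.2981]
tr1 [ 0.5102 -0.3373]
tr2 [ 0.4778 -0.3879]
tr3 [ 0.3876 -0.3296]
tr4 [ 0.4225 -0.2794]
pan [ 0.5826 -0.0322]
bottle [ 0.6149 -0.3524]
ring [ 0.7072 -0.1672]
cast [ 0.4134 -0.0782]
plateR [ 0.6095 -0.1708]
base1 [0.6339 0.0404]
base2 [0.5062 0.0111]
base3 [ 0.5364 -0.1068]
[ 0.44952176 -0.33356584]
thickA [0.5039 0.3848]
thinB [0.4079 0.3168]
[ 0.58850637 -0.02835625  0.135     ]
t0.1 pos [0.1751 0.5472 0.2055] yang 72.3 tilt [-7.0e-04 -1.5e-03 -1.0e+00] world d [ 0.274 -0.881 -0.006] turn 0.0 rows>= 25
 tool d (no turn): [-0.5299 -0.7551  0.0067]  tool d after turn: [-0.5299 -0.7551  0.0067] q [ 1.14  0.28  1.51  0.    1.36 -0.12]
```

```bash
python3 -m handwheel '[{"translation":[0,0,0],"angular":[0,0,5],"hand":0},{"translation":[0,0,0],"angular":[0,0,5],"hand":0},{"translation":[0,0,0],"angular":[0,0,5],"hand":0}]' 40; python3 -c "
from h import *
plan(.4495,-.3336,.2,57.3)"
```

```text
clock: 0.35
position: [0.1752, 0.5473, 0.2058]
ee_rot: [-0.0, 0.284, 0.959, -0.001]
contact_force: [-0.1, 0.7, 0.4]
width: 0.0855
gripper_force: 0.0
t0.3 pos [0.1752 0.5473 0.2058] yang 57.0 tilt [-5.e-04 -1.e-03 -1.e+00] world d [ 0.274 -0.881 -0.006] turn -0.3 rows>= 25
 tool d (no turn): [-0.7098 -0.5894  0.0066]  tool d after turn: [-0.7068 -0.5931  0.0066] q [ 1.14  0.28  1.51 -0.    1.36  0.15]
```

```bash
r='a'; python3 -m handwheel '[{"translation":[-0.028,-0.0235,0],"angular":[0,0,0],"hand":0},{"translation":[-0.028,-0.0235,0],"angular":[0,0,0],"hand":0},{"translation":[-0.028,-0.0235,0],"angular":[0,0,0],"hand":0},{"translation":[-0.028,-0.0235,0],"angular":[0,0,0],"hand":0},{"translation":[-0.028,-0.0235,0],"angular":[0,0,0],"hand":0},{"translation":[-0.028,-0.0235,0],"angular":[0,0,0],"hand":0},{"translation":[-0.028,-0.0235,0],"angular":[0,0,0],"hand":0},{"translation":[-0.028,-0.0235,0],"angular":[0,0,0],"hand":0},{"translation":[-0.028,-0.0235,0],"angular":[0,0,0],"hand":0},{"translation":[-0.028,-0.0235,0],"angular":[0,0,0],"hand":0}]' && python3 -m handwheel '[{"translation":[-0.028,-0.0235,0],"angular":[0,0,0],"hand":0},{"translation":[-0.028,-0.0235,0],"angular":[0,0,0],"hand":0},{"translation":[-0.028,-0.0235,0],"angular":[0,0,0],"hand":0},{"translation":[-0.028,-0.0235,0],"angular":[0,0,0],"hand":0},{"translation":[-0.028,-0.0235,0],"angular":[0,0,0],"hand":0},{"translation":[-0.028,-0.0235,0],"angular":[0,0,0],"hand":0},{"translation":[-0.028,-0.0235,0],"angular":[0,0,0],"hand":0},{"translation":[-0.028,-0.0235,0],"angular":[0,0,0],"hand":0},{"translation":[-0.028,-0.0235,0],"angular":[0,0,0],"hand":0},{"translation":[-0.028,-0.0235,0],"angular":[0,0,0],"hand":0}]'; python3 -c "
from h import *
plan(.4495,-.3336,.2,57.3)"
```

```text
clock: 1.18
position: [0.2833, 0.1968, 0.2061]
ee_rot: [0.0, 0.281, 0.96, -0.0]
contact_force: [1.0, 0.8, 0.1]
width: 0.0853
gripper_force: 0.0
clock: 2.02
position: [0.3918, -0.1524, 0.2061]
ee_rot: [-0.0, 0.282, 0.959, 0.0]
contact_force: [1.2, 1.1, -0.3]
width: 0.0856
gripper_force: 0.0
t2.0 pos [ 0.3918 -0.1524  0.2061] yang 57.2 tilt [-1.e-04  5.e-04 -1.e+00] world d [ 0.058 -0.181 -0.006] turn -0.1 rows>= 6
 tool d (no turn): [-0.1467 -0.1211  0.006 ]  tool d after turn: [-0.1464 -0.1214  0.006 ] q [-0.54  0.04  1.8   0.    1.3  -1.54]
```

```bash
python3 -m handwheel '[{"translation":[-0.0293,-0.0242,0],"angular":[0,0,0],"hand":0},{"translation":[-0.0293,-0.0242,0],"angular":[0,0,0],"hand":0},{"translation":[-0.0293,-0.0242,0],"angular":[0,0,0],"hand":0},{"translation":[-0.0293,-0.0242,0],"angular":[0,0,0],"hand":0},{"translation":[-0.0293,-0.0242,0.02],"angular":[0,0,0],"hand":0},{"translation":[0,0,0.04],"angular":[0,0,0],"hand":0},{"translation":[0,0,0.04],"angular":[0,0,0],"hand":0},{"translation":[0,0,0.036],"angular":[0,0,0],"hand":0},{"translation":[0,0,0],"angular":[0,0,0],"hand":0}]'; python3 - <<'E'
from h import *
import cv2
plan(.4495,-.3336,0,57.3)
t=manip.get_image("top"); s=manip.get_image("scene")
up=lambda im,a,b,c,d,k:cv2.resize(im[c:d,a:b],None,fx=k,fy=k,interpolation=cv2.INTER_CUBIC)
o=np.zeros((600,800,3),np.uint8)
o[:480,:400]=up(t,430,530,240,360,4); S=up(s,240,320,180,280,5); o[:500,400:]=S
cv2.imwrite("pics/c2.png",o[:,:,::-1])
E
```

```text
clock: 2.77
position: [0.4445, -0.3263, 0.0636]
ee_rot: [-0.007, 0.282, 0.959, 0.004]
contact_force: [-1.5, 0.7, -0.6]
width: 0.0854
gripper_force: 0.0
t2.8 pos [ 0.4445 -0.3263  0.0636] yang 57.2 tilt [-0.0118  0.0113 -0.9999] world d [ 0.005 -0.007 -0.064] turn -0.1 rows>= 2
 tool d (no turn): [-0.0092 -0.0036  0.0634]  tool d after turn: [-0.0092 -0.0036  0.0634] q [-0.76  0.37  1.75  0.    1.04 -1.76]
```

View pics/c2.png

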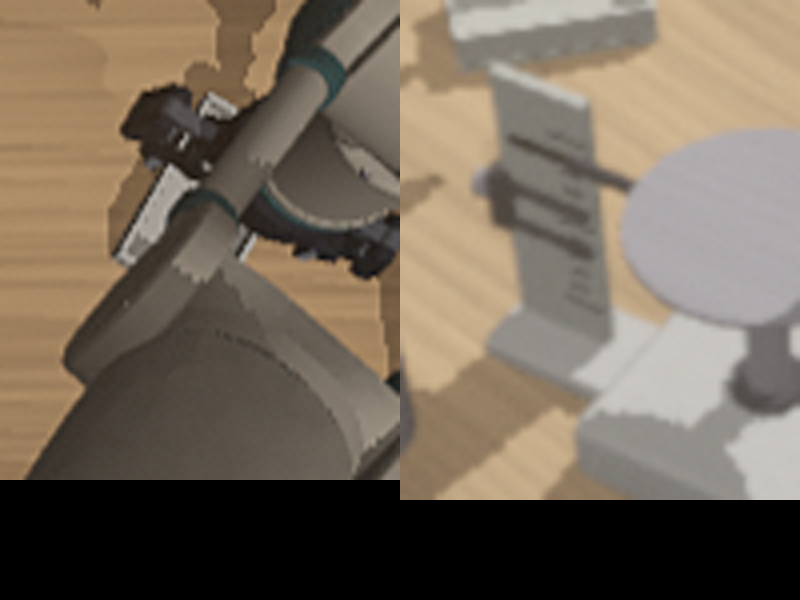

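```bash
python3 -m handwheel '[{"translation":[0,0,0],"angular":[0,0,0],"hand":0}]' ; python3 - <<'E'
from h import *
plan(.4495,-.3336,0,57.3)
sx=np.array([np.cos(np.radians(14.4)),np.sin(np.radians(14.4)),0]); sy=np.array([-sx[1],sx[0],0]); P=np.array([.585,-.031,0])
for x in (0,.01):
  p=P+x*sx-.115*sy
  print([((proj("scene",p+[0,0,z])-[240,180])*5+[400,0]).round(0) for z in (.158,.135,.115,.095,.075)])
E
```

```text
clock: 2.95
position: [0.4508, -0.3316, 0.0728]
ee_rot: [0.002, 0.282, 0.959, -0.001]
contact_force: [0.8, 1.0, 0.6]
width: 0.0854
gripper_force: 0.0
t3.0 pos [ 0.4508 -0.3316  0.0728] yang 57.3 tilt [ 0.0025 -0.0023 -1.    ] world d [-0.001 -0.002 -0.073] turn -0.0 rows>= 2
 tool d (no turn): [ 0.0003 -0.0023  0.0728]  tool d after turn: [ 0.0003 -0.0023  0.0728] q [-0.76  0.36  1.74  0.    1.04 -1.76]
[array([531.,  91.]), array([536., 132.]), array([540., 166.]), array([544., 200.]), array([548., 233.])]
[array([517., 104.]), array([523., 145.]), array([527., 180.]), array([532., 213.]), array([536., 246.])]
```

```bash
python3 -m handwheel '[{"translation":[0,-0.002,0.02],"angular":[0,0,0],"hand":0},{"translation":[0,0,0.02],"angular":[0,0,0],"hand":0},{"translation":[0,0,0.014],"angular":[0,0,0],"hand":0},{"translation":[0,0,0.01],"angular":[0,0,0],"hand":0},{"translation":[0,0,0.006],"angular":[0,0,0],"hand":0},{"translation":[0,0,0],"angular":[0,0,0],"hand":0.15},{"translation":[0,0,0],"angular":[0,0,0],"hand":0.5},{"translation":[0,0,0],"angular":[0,0,0],"hand":0.5},{"translation":[0,0,0],"angular":[0,0,0],"hand":0.5},{"translation":[0,0,0],"angular":[0,0,0],"hand":0.5}]' 40; python3 - <<'E'
from h import *
plan(.585,-.031,0,57.3)
E
```

```text
clock: 3.78
position: [0.4488, -0.3326, 0.0016]
ee_rot: [0.001, 0.282, 0.959, -0.0]
contact_force: [0.2, 0.2, -0.2]
width: 0.0426
gripper_force: 0.0
t3.8 pos [ 0.4488 -0.3326  0.0016] yang 57.3 tilt [ 1.1e-03 -9.0e-04 -1.0e+00] world d [ 0.136  0.302 -0.002] turn -0.0 rows>= 9
 tool d (no turn): [0.0486 0.3273 0.0015]  tool d after turn: [0.0483 0.3273 0.0015] q [-0.76  0.44  1.82  0.    0.88 -1.76]
```

```bash
python3 - <<'E'
from h import *
import cv2
t=manip.get_image("top"); s=manip.get_image("scene")
up=lambda im,a,b,c,d,k:cv2.resize(im[c:d,a:b],None,fx=k,fy=k,interpolation=cv2.INTER_CUBIC)
o=np.zeros((480,800,3),np.uint8)
o[:480,:400]=up(t,430,530,240,360,4); o[:480,400:]=up(s,220,320,120,240,4)
cv2.imwrite("pics/c3.png",o[:,:,::-1])
E
```

```text
(no output)
```

View pics/c3.png

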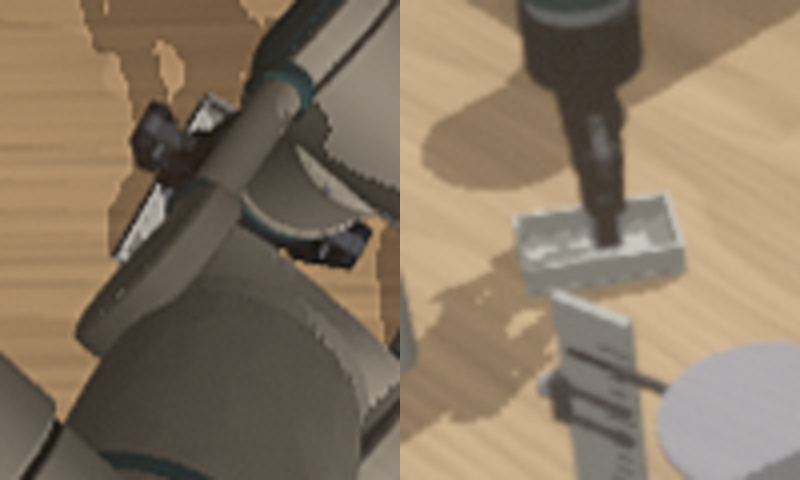

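```bash
python3 - <<'E'
from h import *
c=[px2z("scene",220+(u-400)/4,120+v/4,z) for u,v,z in [(515,215,.024),(665,197,.024),(685,252,.024),(525,268,.024)]]
print(np.round(c,4), np.mean(c,0))
# finger visible tip in scene at (608,245)
for z in (0,.015,.03,.05): print(px2z("scene",220+208/4,120+245/4,z).round(4))
M=R.from_quat(manip.get_state()["ee_rot"],scalar_first=True).as_matrix(); p=manip.get_state()["position"]
for sg in(-1,1):
  for b in(0,.01,.02): 
    q=proj("scene",p+M@[0,sg*.025,-b]); print(sg,b,((q-[220,120])*4+[400,0]).round(0))
E
```

```text
[[ 0.4801 -0.3888  0.024 ]
 [ 0.3951 -0.3284  0.024 ]
 [ 0.428  -0.273   0.024 ]
 [ 0.513  -0.3384  0.024 ]] [ 0.45403446 -0.33214114  0.024     ]
[ 0.4392 -0.3416  0.    ]
[ 0.4512 -0.326   0.015 ]
[ 0.4633 -0.3103  0.03  ]
[ 0.4793 -0.2895  0.05  ]
-1 0 [601. 234.]
-1 0.01 [600. 222.]
-1 0.02 [598. 211.]
1 0 [612. 277.]
1 0.01 [611. 266.]
1 0.02 [609. 254.]
```

```bash
python3 -m handwheel '[{"translation":[0,0,0],"angular":[0,0,0],"hand":0.2},{"translation":[0,0,0],"angular":[0,0,0],"hand":0.2},{"translation":[0,0,0],"angular":[0,0,0],"hand":0.2},{"translation":[0,0,0],"angular":[0,0,0],"hand":0.1},{"translation":[0,0,0],"angular":[0,0,0],"hand":0.1},{"translation":[0,0,0],"angular":[0,0,0],"hand":0.1}]' 20
```

```text
clock: 4.38
position: [0.4484, -0.3322, 0.0008]
ee_rot: [-0.0, 0.282, 0.959, 0.0]
contact_force: [0.2, 0.4, -0.1]
width: 0.0765
gripper_force: 0.0
```

```bash
python3 -m handwheel '[{"translation":[0,0,0.004],"angular":[0,0,0],"hand":0.1},{"translation":[0,0,0.004],"angular":[0,0,0],"hand":0.1},{"translation":[0,0,0.004],"angular":[0,0,0],"hand":0.1},{"translation":[0,0,0],"angular":[0,0,0],"hand":0.1}]' 20;  python3 -m handwheel '[{"translation":[0,0,0],"angular":[0,0,0],"hand":0.35},{"translation":[0,0,0],"angular":[0,0,0],"hand":0.35},{"translation":[0,0,0],"angular":[0,0,0],"hand":0.35},{"translation":[0,0,0],"angular":[0,0,0],"hand":0.35}]' 20
```

```text
clock: 4.72
position: [0.4477, -0.3315, -0.0123]
ee_rot: [-0.001, 0.282, 0.959, 0.001]
contact_force: [-0.3, -0.9, 0.1]
width: 0.0769
gripper_force: 0.0
clock: 5.05
position: [0.4484, -0.3321, -0.0112]
ee_rot: [-0.0, 0.282, 0.959, 0.0]
contact_force: [0.5, -0.3, -1.7]
width: 0.063
gripper_force: 22.3
```

```bash
python3 -m handwheel '[{"translation":[0,0,0],"angular":[0,0,0],"hand":0.4},{"translation":[0,0,0],"angular":[0,0,0],"hand":0.4},{"translation":[0,0,-0.01],"angular":[0,0,0],"hand":0.4},{"translation":[0,0,-0.02],"angular":[0,0,0],"hand":0.4},{"translation":[0,0,-0.03],"angular":[0,0,0],"hand":0.4},{"translation":[0,0,-0.03],"angular":[0,0,0],"hand":0.4},{"translation":[0,0,-0.03],"angular":[0,0,0],"hand":0.4},{"translation":[0,0,-0.03],"angular":[0,0,0],"hand":0.4},{"translation":[0,0,-0.03],"angular":[0,0,0],"hand":0.4},{"translation":[0,0,-0.02],"angular":[0,0,0],"hand":0.4}]' 40;  python3 -c "
from h import *
plan(.585,-.031,.2,57.3)"
```

```text
clock: 5.88
position: [0.4491, -0.3328, 0.1928]
ee_rot: [0.002, 0.282, 0.959, -0.001]
contact_force: [0.4, -1.1, -0.9]
width: 0.0623
gripper_force: 44.2
t5.9 pos [ 0.4491 -0.3328  0.1928] yang 57.3 tilt [ 0.0035 -0.0031 -1.    ] world d [0.136 0.302 0.007] turn -0.0 rows>= 9
 tool d (no turn): [ 0.0489  0.3274 -0.0077]  tool d after turn: [ 0.0487  0.3274 -0.0077] q [-0.76  0.26  1.57  0.    1.31 -1.76]
```

```bash
python3 -m handwheel '[{"translation":[0.005,0.02,0],"angular":[0,0,0],"hand":0.4},{"translation":[0.005,0.036,0],"angular":[0,0,0],"hand":0.4},{"translation":[0.005,0.036,0],"angular":[0,0,0],"hand":0.4},{"translation":[0.005,0.036,0],"angular":[0,0,0],"hand":0.4},{"translation":[0.005,0.036,0],"angular":[0,0,0],"hand":0.4},{"translation":[0.005,0.036,0],"angular":[0,0,0],"hand":0.4},{"translation":[0.005,0.036,0],"angular":[0,0,0],"hand":0.4},{"translation":[0.005,0.036,0],"angular":[0,0,0],"hand":0.4},{"translation":[0.005,0.03,0],"angular":[0,0,0],"hand":0.4},{"translation":[0.004,0.025,0],"angular":[0,0,0],"hand":0.4}]' 40; python3 -m handwheel '[{"translation":[0,0,0],"angular":[0,0,0],"hand":0.4},{"translation":[0,0,0],"angular":[0,0,0],"hand":0.4}]'; python3 - <<'E'
from h import *
import cv2
plan(.585,-.031,.125,57.3)
t=manip.get_image("top"); s=manip.get_image("scene")
up=lambda im,a,b,c,d,k:cv2.resize(im[c:d,a:b],None,fx=k,fy=k,interpolation=cv2.INTER_CUBIC)
o=np.zeros((480,800,3),np.uint8)
o[:480,:400]=up(t,300,400,170,290,4); o[:480,400:]=up(s,250,350,150,270,4)
cv2.imwrite("pics/c4.png",o[:,:,::-1])
E
```

```text
clock: 6.72
position: [0.5845, -0.0281, 0.1895]
ee_rot: [0.0, 0.281, 0.96, 0.0]
contact_force: [-0.0, -0.3, -1.9]
width: 0.0623
gripper_force: 44.2
clock: 6.88
position: [0.5841, -0.0294, 0.1892]
ee_rot: [0.0, 0.281, 0.96, -0.0]
contact_force: [-0.7, -0.3, -1.2]
width: 0.0622
gripper_force: 44.3
t6.9 pos [ 0.5841 -0.0294  0.1892] yang 57.4 tilt [-0.e+00 -2.e-04 -1.e+00] world d [ 0.001 -0.002 -0.064] turn 0.1 rows>= 2
 tool d (no turn): [-0.0016 -0.0009  0.0642]  tool d after turn: [-0.0016 -0.0009  0.0642] q [-0.17  0.3   1.51 -0.    1.33 -1.17]
```

View pics/c4.png

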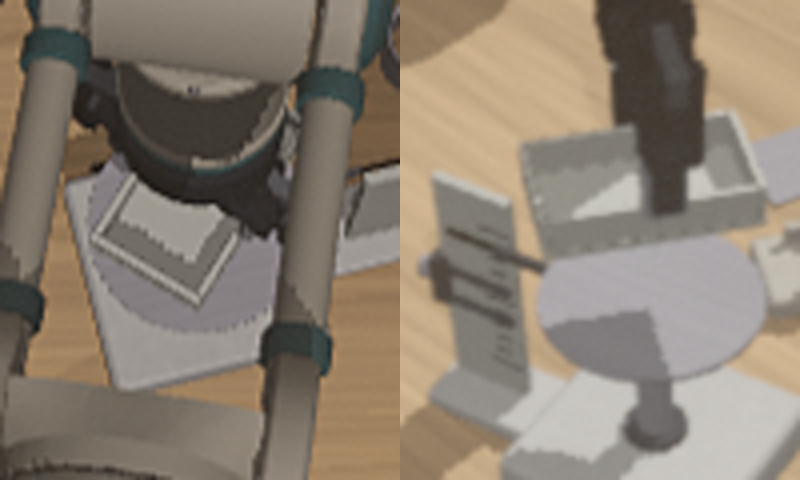

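```bash
python3 - <<'E'
from h import *
e=px2z("top",300+146/4,170+270/4,.2+.024)[:2]; d=np.array([-np.sin(np.radians(57.3)),np.cos(np.radians(57.3))])
print(e, e-.055*d)
E
python3 -m handwheel '[{"translation":[-0.001,-0.001,0.02],"angular":[0,0,0],"hand":0.4},{"translation":[0,0,0.02],"angular":[0,0,0],"hand":0.4},{"translation":[0,0,0.012],"angular":[0,0,0],"hand":0.4},{"translation":[0,0,0.006],"angular":[0,0,0],"hand":0.4},{"translation":[0,0,0],"angular":[0,0,0],"hand":0.4},{"translation":[0,0,0],"angular":[0,0,0],"hand":0.4}]'
```

```text
[ 0.54094415 -0.0033346 ] [ 0.58722724 -0.03304781]
clock: 7.48
position: [0.5844, -0.033, 0.1313]
ee_rot: [0.0, 0.283, 0.959, -0.0]
contact_force: [1.0, -0.3, -0.3]
width: 0.0624
gripper_force: 44.2
```

```bash
python3 -m handwheel '[{"translation":[0,0,0.006],"angular":[0,0,0],"hand":0.4},{"translation":[0,0,0.006],"angular":[0,0,0],"hand":0.4},{"translation":[0,0,0.006],"angular":[0,0,0],"hand":0.4},{"translation":[0,0,0],"angular":[0,0,0],"hand":0.4},{"translation":[0,0,0],"angular":[0,0,0],"hand":0.4},{"translation":[0,0,0],"angular":[0,0,0],"hand":0.15},{"translation":[0,0,0],"angular":[0,0,0],"hand":0.1},{"translation":[0,0,0],"angular":[0,0,0],"hand":0.05},{"translation":[0,0,0],"angular":[0,0,0],"hand":0.05}]' 20;python3 -m handwheel '[{"translation":[0,0,-0.02],"angular":[0,0,0],"hand":0.05},{"translation":[0,0,-0.03],"angular":[0,0,0],"hand":0.05},{"translation":[0,0,-0.03],"angular":[0,0,0],"hand":0.05},{"translation":[0,0,-0.02],"angular":[0,0,0],"hand":0.2},{"translation":[0,0,0],"angular":[0,0,0],"hand":0.3}]'; python3 - <<'E'
from h import *
plan(.503,.386,.15,57.3)
plan(.3823,.2081,.15,57.3)
E
```

```text
clock: 8.23
position: [0.5845, -0.032, 0.1131]
ee_rot: [0.0, 0.282, 0.959, 0.0]
contact_force: [-0.5, -0.2, 0.7]
width: 0.0812
gripper_force: 0.0
clock: 8.65
position: [0.5874, -0.0325, 0.2183]
ee_rot: [0.005, 0.282, 0.959, 0.001]
contact_force: [0.8, -0.1, 0.3]
width: 0.0602
gripper_force: 0.0
t8.7 pos [ 0.5874 -0.0325  0.2183] yang 57.3 tilt [ 0.0101 -0.0016 -0.9999] world d [-0.084  0.418 -0.068] turn -0.0 rows>= 12
 tool d (no turn): [0.2979 0.3061 0.0668]  tool d after turn: [0.2977 0.3063 0.0668] q [-0.17  0.28  1.46  0.    1.38 -1.17]
t8.7 pos [ 0.5874 -0.0325  0.2183] yang 57.3 tilt [ 0.0101 -0.0016 -0.9999] world d [-0.205  0.241 -0.068] turn -0.0 rows>= 9
 tool d (no turn): [0.3032 0.0912 0.0658]  tool d after turn: [0.3032 0.0914 0.0658] q [-0.17  0.28  1.46  0.    1.38 -1.17]
```

```bash
python3 -m handwheel '[{"translation":[0.025,0.0255,0],"angular":[0,0,0],"hand":0.3},{"translation":[0.025,0.0255,0],"angular":[0,0,0],"hand":0.3},{"translation":[0.025,0.0255,0],"angular":[0,0,0],"hand":0.3},{"translation":[0.025,0.0255,0],"angular":[0,0,0],"hand":0.3},{"translation":[0.025,0.0255,0],"angular":[0,0,0],"hand":0.3},{"translation":[0.025,0.0255,0],"angular":[0,0,0],"hand":0.3},{"translation":[0.025,0.0255,0],"angular":[0,0,0],"hand":0.3},{"translation":[0.025,0.0255,0],"angular":[0,0,0],"hand":0.3},{"translation":[0.025,0.0255,0.01],"angular":[0,0,0],"hand":0.3},{"translation":[0.025,0.0255,0.02],"angular":[0,0,0],"hand":0.3}]'; python3 -m handwheel '[{"translation":[0.025,0.0255,0.03],"angular":[0,0,0],"hand":0.3},{"translation":[0.023,0.0255,0.03],"angular":[0,0,0],"hand":0.3},{"translation":[0,0,0.03],"angular":[0,0,0],"hand":0.3},{"translation":[0,0,0.02],"angular":[0,0,0],"hand":0.3},{"translation":[0,0,0.01],"angular":[0,0,0],"hand":0.3},{"translation":[0,0,0],"angular":[0,0,0],"hand":0.3}]'; python3 - <<'E'
from h import *
import cv2
plan(.503,.386,0,57.3)
t=manip.get_image("top"); s=manip.get_image("scene")
up=lambda im,a,b,c,d,k:cv2.resize(im[c:d,a:b],None,fx=k,fy=k,interpolation=cv2.INTER_CUBIC)
o=np.zeros((600,800,3),np.uint8)
o[:480,:400]=up(s,450,550,280,400,4); o[:480,400:]=up(s,250,350,150,270,4)
cv2.imwrite("pics/c5.png",o[:,:,::-1])
E
```

```text
clock: 9.48
position: [0.5128, 0.32, 0.1844]
ee_rot: [0.002, 0.282, 0.959, 0.002]
contact_force: [1.2, -0.7, 0.1]
width: 0.0601
gripper_force: 0.0
clock: 9.98
position: [0.4983, 0.3787, 0.0654]
ee_rot: [-0.002, 0.282, 0.959, -0.002]
contact_force: [-0.9, -0.1, 0.1]
width: 0.0597
gripper_force: 0.0
t10.0 pos [0.4983 0.3787 0.0654] yang 57.3 tilt [-0.0057 -0.0034 -1.    ] world d [ 0.005  0.007 -0.065] turn -0.0 rows>= 2
 tool d (no turn): [-0.0002  0.0091  0.0653]  tool d after turn: [-0.0002  0.0091  0.0653] q [ 0.54  0.46  1.59  0.    1.1  -0.46]
```

View pics/c5.png

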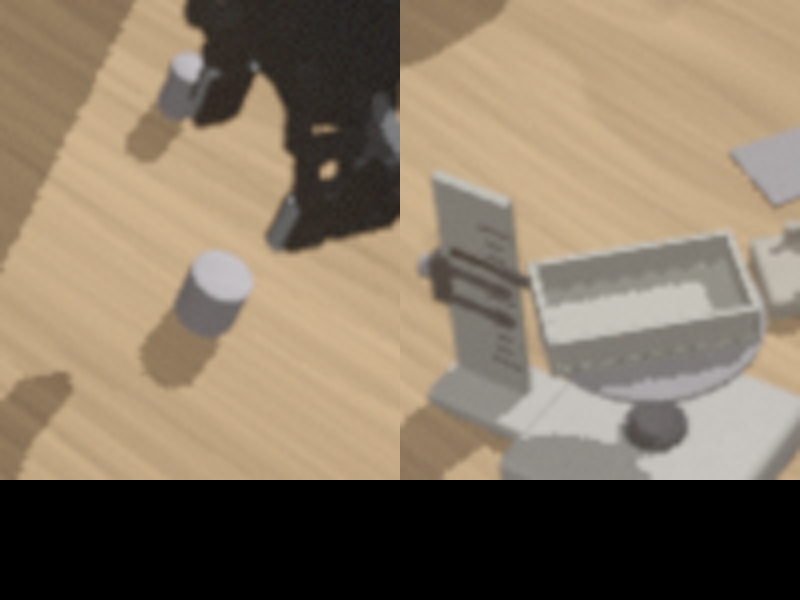

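```bash
python3 -m handwheel '[{"translation":[0,0.005,0.02],"angular":[0,0,0],"hand":0.3},{"translation":[0,0.004,0.02],"angular":[0,0,0],"hand":0.3},{"translation":[0,0,0.013],"angular":[0,0,0],"hand":0.3},{"translation":[0,0,0.008],"angular":[0,0,0],"hand":0.3},{"translation":[0,0,0],"angular":[0,0,0],"hand":0.3},{"translation":[0,0,0],"angular":[0,0,0],"hand":0.3}]' 40; python3 -m handwheel '[{"translation":[0,0,0],"angular":[0,0,0],"hand":0.6},{"translation":[0,0,0],"angular":[0,0,0],"hand":0.75},{"translation":[0,0,0],"angular":[0,0,0],"hand":0.75},{"translation":[0,0,0],"angular":[0,0,0],"hand":0.75},{"translation":[0,0,0],"angular":[0,0,0],"hand":0.75},{"translation":[0,0,0],"angular":[0,0,0],"hand":0.75}]' 40; 
```

```text
clock: 10.58
position: [0.5063, 0.3876, 0.0089]
ee_rot: [0.001, 0.282, 0.959, 0.001]
contact_force: [-0.1, 0.2, 0.6]
width: 0.0601
gripper_force: 0.0
clock: 11.08
position: [0.5054, 0.3869, 0.0091]
ee_rot: [0.0, 0.282, 0.959, -0.0]
contact_force: [-1.3, -2.4, 5.5]
width: 0.0215
gripper_force: 2.7
```

```bash
python3 -m handwheel '[{"translation":[0,0,-0.004],"angular":[0,0,0],"hand":0.3},{"translation":[0,0,0],"angular":[0,0,0],"hand":0.3},{"translation":[0,0,0],"angular":[0,0,0],"hand":0.3},{"translation":[0,0,0],"angular":[0,0,0],"hand":0.3},{"translation":[0,0,0.006],"angular":[0,0,0],"hand":0.3},{"translation":[0,0,0.006],"angular":[0,0,0],"hand":0.3},{"translation":[0,0,0.005],"angular":[0,0,0],"hand":0.3},{"translation":[0,0,0],"angular":[0,0,0],"hand":0.3}]' 40; python3 -m handwheel '[{"translation":[0,0,0],"angular":[0,0,0],"hand":0.6},{"translation":[0,0,0],"angular":[0,0,0],"hand":0.75},{"translation":[0,0,0],"angular":[0,0,0],"hand":0.75},{"translation":[0,0,0],"angular":[0,0,0],"hand":0.75},{"translation":[0,0,0],"angular":[0,0,0],"hand":0.75},{"translation":[0,0,0],"angular":[0,0,0],"hand":0.75}]' 40; 
```

```text
clock: 11.75
position: [0.5042, 0.3867, -0.0072]
ee_rot: [-0.001, 0.282, 0.959, -0.001]
contact_force: [-0.3, -0.6, -0.2]
width: 0.0597
gripper_force: 0.0
clock: 12.25
position: [0.5056, 0.3875, -0.0051]
ee_rot: [0.0, 0.282, 0.959, 0.0]
contact_force: [-0.8, -0.1, 0.3]
width: 0.0262
gripper_force: 39.5
```

```bash
python3 -m handwheel '[{"translation":[0,0,-0.01],"angular":[0,0,0],"hand":0.8},{"translation":[0,0,-0.02],"angular":[0,0,0],"hand":0.8},{"translation":[0,0,-0.03],"angular":[0,0,0],"hand":0.8},{"translation":[0,0,-0.03],"angular":[0,0,0],"hand":0.8},{"translation":[0,0,-0.03],"angular":[0,0,0],"hand":0.8},{"translation":[0,0,-0.03],"angular":[0,0,0],"hand":0.8},{"translation":[0,0,-0.03],"angular":[0,0,0],"hand":0.8},{"translation":[0,0,-0.015],"angular":[0,0,0],"hand":0.8},{"translation":[0,0,0],"angular":[0,0,0],"hand":0.8}]' 40; python3 - <<'E'
from h import *
plan(.586,-.0325,.19,57.3)
E
```

```text
clock: 13.0
position: [0.5075, 0.3888, 0.1951]
ee_rot: [0.003, 0.282, 0.959, 0.004]
contact_force: [-0.6, 0.1, -0.9]
width: 0.0264
gripper_force: 39.7
t13.0 pos [0.5075 0.3888 0.1951] yang 57.3 tilt [ 0.008  0.005 -1.   ] world d [ 0.079 -0.421 -0.005] turn -0.0 rows>= 12
 tool d (no turn): [-0.2939 -0.3119  0.0036]  tool d after turn: [-0.2937 -0.3121  0.0036] q [ 0.54  0.37  1.39  0.    1.37 -0.45]
```

```bash
python3 -m handwheel '[{"translation":[-0.012,-0.013,0],"angular":[0,0,0],"hand":0.8},{"translation":[-0.0245,-0.026,0],"angular":[0,0,0],"hand":0.8},{"translation":[-0.0245,-0.026,0],"angular":[0,0,0],"hand":0.8},{"translation":[-0.0245,-0.026,0],"angular":[0,0,0],"hand":0.8},{"translation":[-0.0245,-0.026,0],"angular":[0,0,0],"hand":0.8},{"translation":[-0.0245,-0.026,0],"angular":[0,0,0],"hand":0.8},{"translation":[-0.0245,-0.026,0],"angular":[0,0,0],"hand":0.8},{"translation":[-0.0245,-0.026,0],"angular":[0,0,0],"hand":0.8},{"translation":[-0.0245,-0.026,0],"angular":[0,0,0],"hand":0.8},{"translation":[-0.0245,-0.026,0],"angular":[0,0,0],"hand":0.8}]';  python3 -m handwheel '[{"translation":[-0.0245,-0.026,0],"angular":[0,0,0],"hand":0.8},{"translation":[-0.0245,-0.026,0],"angular":[0,0,0],"hand":0.8},{"translation":[-0.012,-0.013,0],"angular":[0,0,0],"hand":0.8},{"translation":[0,0,0],"angular":[0,0,0],"hand":0.8},{"translation":[0,0,0],"angular":[0,0,0],"hand":0.8}]'; python3 - <<'E'
from h import *
import cv2
plan(.586,-.0325,.12,57.3)
t=manip.get_image("top"); s=manip.get_image("scene")
up=lambda im,a,b,c,d,k:cv2.resize(im[c:d,a:b],None,fx=k,fy=k,interpolation=cv2.INTER_CUBIC)
o=np.zeros((600,800,3),np.uint8)
o[:480,:400]=up(t,300,400,170,290,4); o[:480,400:]=up(s,250,350,150,270,4)
cv2.imwrite("pics/c6.png",o[:480,:,::-1])
E
```

```text
clock: 13.83
position: [0.5661, 0.0523, 0.1882]
ee_rot: [-0.001, 0.282, 0.959, -0.0]
contact_force: [0.6, 0.2, -1.8]
width: 0.0264
gripper_force: 39.7
clock: 14.25
position: [0.5825, -0.0344, 0.1881]
ee_rot: [-0.002, 0.283, 0.959, 0.0]
contact_force: [0.0, 0.5, -1.8]
width: 0.0261
gripper_force: 39.7
t14.2 pos [ 0.5825 -0.0344  0.1881] yang 57.1 tilt [-0.003   0.0014 -1.    ] world d [ 0.004  0.002 -0.068] turn -0.2 rows>= 2
 tool d (no turn): [-0.0022  0.0036  0.0681]  tool d after turn: [-0.0022  0.0035  0.0681] q [-0.18  0.3   1.51  0.    1.33 -1.18]
```

View pics/c6.png

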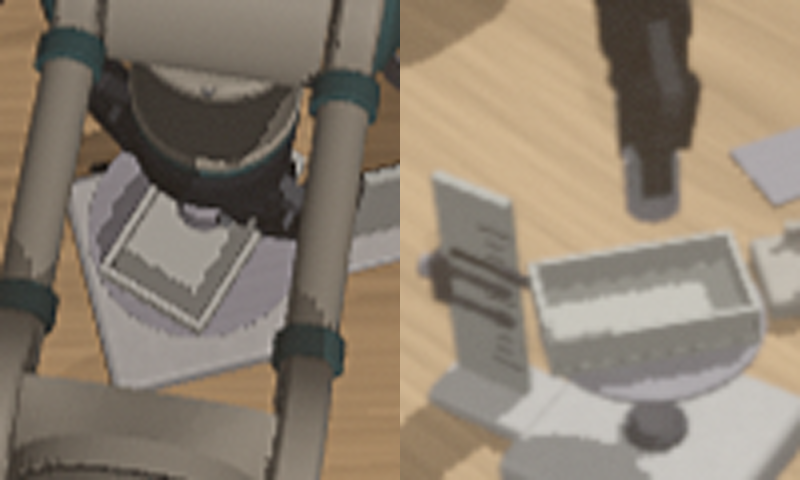

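```bash
python3 -m handwheel '[{"translation":[-0.002,0.0035,0.02],"angular":[0,0,0],"hand":0.8},{"translation":[0,0,0.02],"angular":[0,0,0],"hand":0.8},{"translation":[0,0,0.015],"angular":[0,0,0],"hand":0.8},{"translation":[0,0,0.01],"angular":[0,0,0],"hand":0.8},{"translation":[0,0,0.006],"angular":[0,0,0],"hand":0.8},{"translation":[0,0,0.006],"angular":[0,0,0],"hand":0.8},{"translation":[0,0,0.006],"angular":[0,0,0],"hand":0.8},{"translation":[0,0,0],"angular":[0,0,0],"hand":0.8},{"translation":[0,0,0],"angular":[0,0,0],"hand":0.8}]'; python3 -m handwheel '[{"translation":[0,0,0],"angular":[0,0,0],"hand":0.6},{"translation":[0,0,0],"angular":[0,0,0],"hand":0.55},{"translation":[0,0,0],"angular":[0,0,0],"hand":0.5},{"translation":[0,0,0],"angular":[0,0,0],"hand":0.45},{"translation":[0,0,0],"angular":[0,0,0],"hand":0.45}]' 20
```

```text
clock: 15.1
position: [0.5873, -0.0317, 0.107]
ee_rot: [0.0, 0.282, 0.959, 0.0]
contact_force: [0.3, 0.1, -0.1]
width: 0.0265
gripper_force: 39.9
clock: 15.52
position: [0.5873, -0.032, 0.107]
ee_rot: [0.0, 0.282, 0.959, 0.0]
contact_force: [0.6, 0.9, -0.3]
width: 0.047
gripper_force: 0.0
```

Retreat upward and look at the pointer.

```bash
python3 -m handwheel '[{"translation":[0,0,-0.01],"angular":[0,0,0],"hand":0.4},{"translation":[0,0,-0.02],"angular":[0,0,0],"hand":0.4},{"translation":[0,0,-0.03],"angular":[0,0,0],"hand":0.4},{"translation":[0,0,-0.03],"angular":[0,0,0],"hand":0.4},{"translation":[0,0,-0.03],"angular":[0,0,0],"hand":0.4},{"translation":[0,0,-0.03],"angular":[0,0,0],"hand":0.4},{"translation":[0,0,-0.02],"angular":[0,0,0],"hand":0.4},{"translation":[0,0,0],"angular":[0,0,0],"hand":0.4},{"translation":[0,0,0],"angular":[0,0,0],"hand":0.4},{"translation":[0,0,0],"angular":[0,0,0],"hand":0.4}]'; python3 - <<'E'
from h import *
import cv2
s=manip.get_image("scene"); cv2.imwrite("pics/s7.png",s[:,:,::-1])
s0=cv2.imread("pics/scene0.png")[:,:,::-1]
up=lambda im,a,b,c,d,k:cv2.resize(im[c:d,a:b],None,fx=k,fy=k,interpolation=cv2.INTER_CUBIC)
o=np.zeros((600,800,3),np.uint8)
o[:600,:300]=up(s0,250,290,185,265,7.5); o[:600,300:]=up(s,250,350,185,305,5)[:600]
o[:,300:600]=up(s,250,290,185,265,7.5); o[:240,600:]=up(s,290,340,190,250,4)
cv2.imwrite("pics/c7.png",o[:,:,::-1])
E
```

```text
clock: 16.35
position: [0.5864, -0.0318, 0.2761]
ee_rot: [-0.001, 0.282, 0.959, -0.0]
contact_force: [-0.2, 0.1, -0.5]
width: 0.0513
gripper_force: 0.0
```

View pics/c7.png

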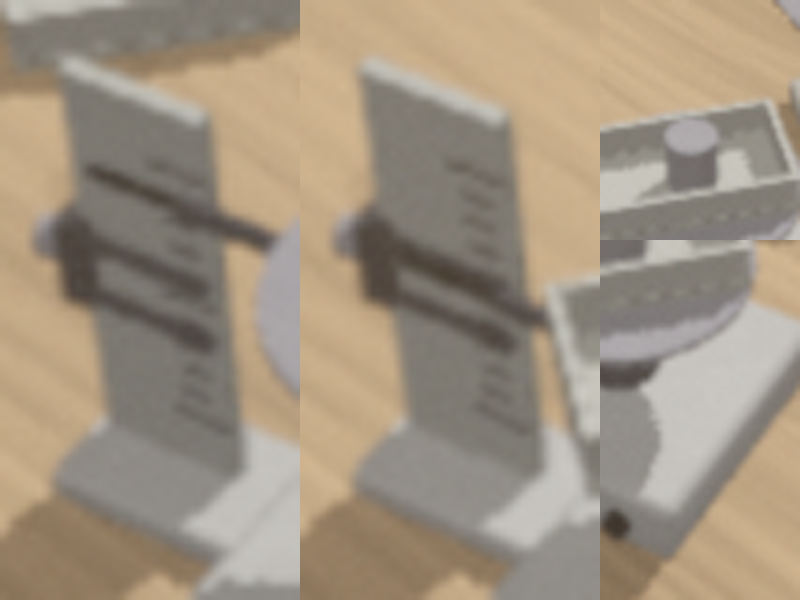

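```bash
python3 - <<'E'
from h import *
import cv2
a=np.radians(14.4); sx=np.array([np.cos(a),np.sin(a),0]); sy=np.array([-sx[1],sx[0],0]); P=np.array([.585,-.032,0])
loc=lambda w:np.array([(w-P)@sx,(w-P)@sy,w[2]]).round(4)
S=lambda u,v:(250+u/7.5,185+v/7.5)
print("plate top edge", [loc(px2z("scene",*S(u,v),.158)) for u,v in [(68,72),(208,122)]])
print("pointer top cam",[loc(px2z("top",u,v,.131)) for u,v in [(377.5,215.5),(405,209)]])
print("plate top, top cam",[loc(px2z("top",310+(u-400)/2,200+v/2,.158)) for u,v in [(565,24),(607,16)]])
def onx(u,v,x):
    e,d=ray("scene",*S(u,v)); t=(x-(e-P)@sx)/(d@sx); return loc(e+t*d)
for x in (-.02,-.015,-.01,-.005,0,.005,.01):
    print(x,"ptr0",onx(90,170,x),onx(200,213,x),"up",onx(150,262,x)[2],"lo",onx(150,318,x)[2],"plate edge",onx(208,122,x)[2])
# vertical dark profile
for f in("scene0","s7"):
    g=cv2.cvtColor(cv2.imread(f"pics/{f}.png"),cv2.COLOR_BGR2GRAY)
    for c in (265,268,271,274,276): print(f,c,g[203:238,c])
E
```

```text
plate top edge [array([-0.0022, -0.1341,  0.158 ]), array([-0.0031, -0.0866,  0.158 ])]
pointer top cam [array([ 0.0047, -0.064 ,  0.131 ]), array([ 0.0025, -0.1254,  0.131 ])]
plate top, top cam [array([-0.0021, -0.0934,  0.158 ]), array([-0.0057, -0.1387,  0.158 ])]
-0.02 ptr0 [-0.02   -0.1459  0.1025] [-0.02   -0.106   0.1023] up 0.0731 lo 0.0482 plate edge 0.1403
-0.015 ptr0 [-0.015  -0.1417  0.1081] [-0.015  -0.1021  0.1079] up 0.0789 lo 0.0542 plate edge 0.1455
-0.01 ptr0 [-0.01   -0.1375  0.1136] [-0.01   -0.0982  0.1134] up 0.0847 lo 0.0603 plate edge 0.1508
-0.005 ptr0 [-0.005  -0.1333  0.1192] [-0.005  -0.0943  0.119 ] up 0.0905 lo 0.0663 plate edge 0.156
0 ptr0 [-0.     -0.1291  0.1248] [-0.     -0.0905  0.1245] up 0.0963 lo 0.0723 plate edge 0.1613
0.005 ptr0 [ 0.005  -0.1249  0.1303] [ 0.005  -0.0866  0.1301] up 0.1021 lo 0.0783 plate edge 0.1665
0.01 ptr0 [ 0.01   -0.1207  0.1359] [ 0.01   -0.0827  0.1357] up 0.1079 lo 0.0843 plate edge 0.1718
scene0 265 [120 121 119 119 108  74  76 100 119 121 121 122 121 113  98  81  91 114
 118 120 111  89  79  91 114 118 122 122 120
[... 691 characters left out ...]
25 124 124 117  99  79  70  75
  98 118 114  94  82  94 115 122 123 122 124 124 123 123 124 124 124]
s7 268 [124 124 122 124 125 123 123 123 122 122 122 125 123 125 120 106  82  73
  69  89 112 117 100  82  93 116 122 124 122 123 123 122 123 123 121]
s7 271 [122 124 123 112 101 120 121 113 118 122 120 115 121 125 122 118 109  88
  72  69  85 112 121 109  82  86 105 121 123 123 123 122 122 122 122]
s7 274 [125 124 123 123 117 108 116 120 111 107 119 112 108 120 112 100 114 112
  90  76  70  79 100 114 100  79  79  88 107 120 117 114 118 111 113]
s7 276 [122 125 124 124 121 115 107 121 123 119 122 119 118 119 120 115 111 121
 110  89  83  86  82  94 107  94  77  75  90 112 114 105 115 115 107]
```

```bash
python3 - <<'E'
from h import *
plan(.405,.3164,.08,57.3)
E
```

```text
t16.4 pos [ 0.5861 -0.0318  0.2754] yang 57.2 tilt [-2.5e-03  5.0e-04 -1.0e+00] world d [-0.181  0.348 -0.195] turn -0.1 rows>= 12
 tool d (no turn): [0.3402 0.195  0.1961]  tool d after turn: [0.34   0.1953 0.1961] q [-0.17  0.27  1.35  0.    1.53 -1.17]
```

```bash
python3 -m handwheel '[{"translation":[0.0283,0.0163,0],"angular":[0,0,0],"hand":0.4},{"translation":[0.0283,0.0163,0],"angular":[0,0,0],"hand":0.4},{"translation":[0.0283,0.0163,0],"angular":[0,0,0],"hand":0.4},{"translation":[0.0283,0.0163,0],"angular":[0,0,0],"hand":0.4},{"translation":[0.0283,0.0163,0.02],"angular":[0,0,0],"hand":0.4},{"translation":[0.0283,0.0163,0.02],"angular":[0,0,0],"hand":0.4},{"translation":[0.0283,0.0163,0.02],"angular":[0,0,0],"hand":0.4},{"translation":[0.0283,0.0163,0.02],"angular":[0,0,0],"hand":0.4},{"translation":[0.0283,0.0163,0.02],"angular":[0,0,0],"hand":0.4},{"translation":[0.0283,0.0163,0.02],"angular":[0,0,0],"hand":0.4}]'; python3 -m handwheel '[{"translation":[0.0283,0.0163,0.02],"angular":[0,0,0],"hand":0.4},{"translation":[0.0283,0.0163,0.02],"angular":[0,0,0],"hand":0.4},{"translation":[0,0,0.02],"angular":[0,0,0],"hand":0.4},{"translation":[0,0,0.01],"angular":[0,0,0],"hand":0.4},{"translation":[0,0,0],"angular":[0,0,0],"hand":0.4},{"translation":[0,0,0],"angular":[0,0,0],"hand":0.4}]'; python3 - <<'E'
from h import *
plan(.405,.3164,-.006,57.3)
E
```

```text
clock: 17.23
position: [0.435, 0.259, 0.1544]
ee_rot: [-0.001, 0.282, 0.959, -0.001]
contact_force: [0.0, 0.5, -0.0]
width: 0.0511
gripper_force: 0.0
clock: 17.73
position: [0.407, 0.3154, 0.086]
ee_rot: [-0.001, 0.282, 0.959, -0.001]
contact_force: [0.3, -0.1, -0.4]
width: 0.0513
gripper_force: 0.0
t17.7 pos [0.407  0.3154 0.086 ] yang 57.2 tilt [-0.0017 -0.0014 -1.    ] world d [-0.002  0.001 -0.092] turn -0.1 rows>= 3
 tool d (no turn): [ 0.0021 -0.0001  0.092 ]  tool d after turn: [ 0.0021 -0.0001  0.092 ] q [ 0.52  0.29  1.81 -0.    1.04 -0.47]
```

```bash
python3 -m handwheel '[{"translation":[0.002,0,0.03],"angular":[0,0,0],"hand":0.4},{"translation":[0,0,0.025],"angular":[0,0,0],"hand":0.4},{"translation":[0,0,0.018],"angular":[0,0,0],"hand":0.4},{"translation":[0,0,0.012],"angular":[0,0,0],"hand":0.4},{"translation":[0,0,0.006],"angular":[0,0,0],"hand":0.4},{"translation":[0,0,0],"angular":[0,0,0],"hand":0.4}]'; python3 -m handwheel '[{"translation":[0,0,0],"angular":[0,0,0],"hand":0.6},{"translation":[0,0,0],"angular":[0,0,0],"hand":0.75},{"translation":[0,0,0],"angular":[0,0,0],"hand":0.9},{"translation":[0,0,0],"angular":[0,0,0],"hand":0.9},{"translation":[0,0,0],"angular":[0,0,0],"hand":0.9},{"translation":[0,0,0],"angular":[0,0,0],"hand":0.9}]' 40
```

```text
clock: 18.23
position: [0.4061, 0.3166, -0.0045]
ee_rot: [-0.0, 0.283, 0.959, -0.0]
contact_force: [-0.4, 0.1, 0.7]
width: 0.0513
gripper_force: 0.0
clock: 18.73
position: [0.4066, 0.3179, -0.0031]
ee_rot: [0.001, 0.282, 0.959, 0.001]
contact_force: [0.3, -1.4, 6.7]
width: 0.0179
gripper_force: 39.0
```

```bash
python3 -m handwheel '[{"translation":[0,0,-0.01],"angular":[0,0,0],"hand":0.9},{"translation":[0,0,-0.02],"angular":[0,0,0],"hand":0.9},{"translation":[0,0,-0.03],"angular":[0,0,0],"hand":0.9},{"translation":[0,0,-0.03],"angular":[0,0,0],"hand":0.9},{"translation":[0,0,-0.03],"angular":[0,0,0],"hand":0.9},{"translation":[0,0,-0.03],"angular":[0,0,0],"hand":0.9},{"translation":[0,0,-0.03],"angular":[0,0,0],"hand":0.9},{"translation":[0,0,-0.015],"angular":[0,0,0],"hand":0.9},{"translation":[0,0,0],"angular":[0,0,0],"hand":0.9}]' 40; python3 - <<'E'
from h import *
plan(.560,-.015,.19,57.3)
E
```

```text
clock: 19.48
position: [0.4075, 0.3188, 0.1952]
ee_rot: [0.003, 0.282, 0.959, 0.003]
contact_force: [0.1, 0.5, -0.9]
width: 0.0184
gripper_force: 39.1
t19.5 pos [0.4075 0.3188 0.1952] yang 57.3 tilt [ 0.0074  0.0046 -1.    ] world d [ 0.153 -0.334 -0.005] turn -0.0 rows>= 10
 tool d (no turn): [-0.3088 -0.1983  0.0048]  tool d after turn: [-0.3087 -0.1985  0.0048] q [ 0.53  0.19  1.65  0.    1.29 -0.47]
```

```bash
python3 -m handwheel '[{"translation":[-0.0155,-0.01,0],"angular":[0,0,0],"hand":0.9},{"translation":[-0.031,-0.0198,0],"angular":[0,0,0],"hand":0.9},{"translation":[-0.031,-0.0198,0],"angular":[0,0,0],"hand":0.9},{"translation":[-0.031,-0.0198,0],"angular":[0,0,0],"hand":0.9},{"translation":[-0.031,-0.0198,0],"angular":[0,0,0],"hand":0.9},{"translation":[-0.031,-0.0198,0],"angular":[0,0,0],"hand":0.9},{"translation":[-0.031,-0.0198,0],"angular":[0,0,0],"hand":0.9},{"translation":[-0.031,-0.0198,0],"angular":[0,0,0],"hand":0.9},{"translation":[-0.031,-0.0198,0],"angular":[0,0,0],"hand":0.9},{"translation":[-0.031,-0.0198,0],"angular":[0,0,0],"hand":0.9}]'; python3 -m handwheel '[{"translation":[-0.015,-0.01,0],"angular":[0,0,0],"hand":0.9},{"translation":[0,0,0],"angular":[0,0,0],"hand":0.9},{"translation":[0,0,0],"angular":[0,0,0],"hand":0.9},{"translation":[0,0,0],"angular":[0,0,0],"hand":0.9}]'; python3 - <<'E'
from h import *
plan(.560,-.015,.12,57.3)
E
```

```text
clock: 20.32
position: [0.5506, -0.0017, 0.1891]
ee_rot: [-0.002, 0.282, 0.959, -0.0]
contact_force: [0.3, 0.6, -0.5]
width: 0.0178
gripper_force: 39.1
clock: 20.65
position: [0.5573, -0.0158, 0.1895]
ee_rot: [-0.002, 0.282, 0.959, 0.0]
contact_force: [0.3, 0.9, -0.1]
width: 0.018
gripper_force: 39.1
t20.6 pos [ 0.5573 -0.0158  0.1895] yang 57.2 tilt [-0.003   0.0014 -1.    ] world d [ 0.003  0.001 -0.069] turn -0.1 rows>= 2
 tool d (no turn): [-0.0021  0.0022  0.0695]  tool d after turn: [-0.0021  0.0022  0.0695] q [-0.15  0.26  1.57  0.    1.32 -1.15]
```

```bash
python3 -m handwheel '[{"translation":[-0.002,0.002,0.02],"angular":[0,0,0],"hand":0.9},{"translation":[0,0,0.025],"angular":[0,0,0],"hand":0.9},{"translation":[0,0,0.02],"angular":[0,0,0],"hand":0.9},{"translation":[0,0,0.012],"angular":[0,0,0],"hand":0.9},{"translation":[0,0,0.008],"angular":[0,0,0],"hand":0.9},{"translation":[0,0,0.006],"angular":[0,0,0],"hand":0.9},{"translation":[0,0,0.005],"angular":[0,0,0],"hand":0.9},{"translation":[0,0,0],"angular":[0,0,0],"hand":0.9},{"translation":[0,0,0],"angular":[0,0,0],"hand":0.9}]'; python3 -m handwheel '[{"translation":[0,0,0],"angular":[0,0,0],"hand":0.75},{"translation":[0,0,0],"angular":[0,0,0],"hand":0.65},{"translation":[0,0,0],"angular":[0,0,0],"hand":0.6},{"translation":[0,0,0],"angular":[0,0,0],"hand":0.55},{"translation":[0,0,0],"angular":[0,0,0],"hand":0.55}]' 20
```

```text
clock: 21.4
position: [0.5617, -0.0158, 0.0951]
ee_rot: [0.0, 0.282, 0.959, 0.0]
contact_force: [0.3, 0.4, 0.4]
width: 0.0181
gripper_force: 39.2
clock: 21.82
position: [0.5616, -0.0162, 0.095]
ee_rot: [0.0, 0.282, 0.959, 0.0]
contact_force: [0.7, 0.3, -0.1]
width: 0.0382
gripper_force: 0.0
```

```bash
python3 -m handwheel '[{"translation":[0,0,-0.01],"angular":[0,0,0],"hand":0.5},{"translation":[0,0,-0.02],"angular":[0,0,0],"hand":0.5},{"translation":[0,0,-0.03],"angular":[0,0,0],"hand":0.5},{"translation":[0,0,-0.03],"angular":[0,0,0],"hand":0.5},{"translation":[0,0,-0.03],"angular":[0,0,0],"hand":0.5},{"translation":[0,0,-0.03],"angular":[0,0,0],"hand":0.5},{"translation":[0,0,-0.02],"angular":[0,0,0],"hand":0.5},{"translation":[0,0,0],"angular":[0,0,0],"hand":0.5},{"translation":[0,0,0],"angular":[0,0,0],"hand":0.5},{"translation":[0,0,0],"angular":[0,0,0],"hand":0.5}]'; python3 - <<'E'
from h import *
import cv2
s=manip.get_image("scene"); cv2.imwrite("pics/s8.png",s[:,:,::-1])
up=lambda im,a,b,c,d,k:cv2.resize(im[c:d,a:b],None,fx=k,fy=k,interpolation=cv2.INTER_CUBIC)
o=np.zeros((600,800,3),np.uint8)
o[:,:300]=up(s,250,290,185,265,7.5); o[:480,300:780]=up(s,270,350,175,255,6)
cv2.imwrite("pics/c8.png",o[:,:,::-1])
g=cv2.cvtColor(s,cv2.COLOR_RGB2GRAY)
for c in (265,268,271,274,276): print(c,g[213:238,c])
E
```

```text
clock: 22.65
position: [0.5607, -0.016, 0.2642]
ee_rot: [-0.001, 0.282, 0.959, -0.0]
contact_force: [-1.1, 0.1, -1.0]
width: 0.0424
gripper_force: 0.0
265 [124 124 123 117 100  80  93 115 119 106  76  70  76  96 118 122 124 123
 122 122 124 124 123 124 124]
268 [122 124 123 123 122 106  83  84 107 121 113  82  69  73  93 114 123 123
 124 124 125 123 123 123 123]
271 [120 119 124 124 123 121 110  88  85  95 108 104  86  70  75  86 105 121
 123 124 125 123 124 126 122]
274 [118 112 107 121 113 100 112 111  90  79  83  95 112 103  71  69  78  87
 106 122 116 112 117 112 112]
276 [124 121 119 122 121 110 111 120 111  86  80  88 102 106  94  83  75  75
  89 114 115 104 115 116 108]
```

View pics/c8.png

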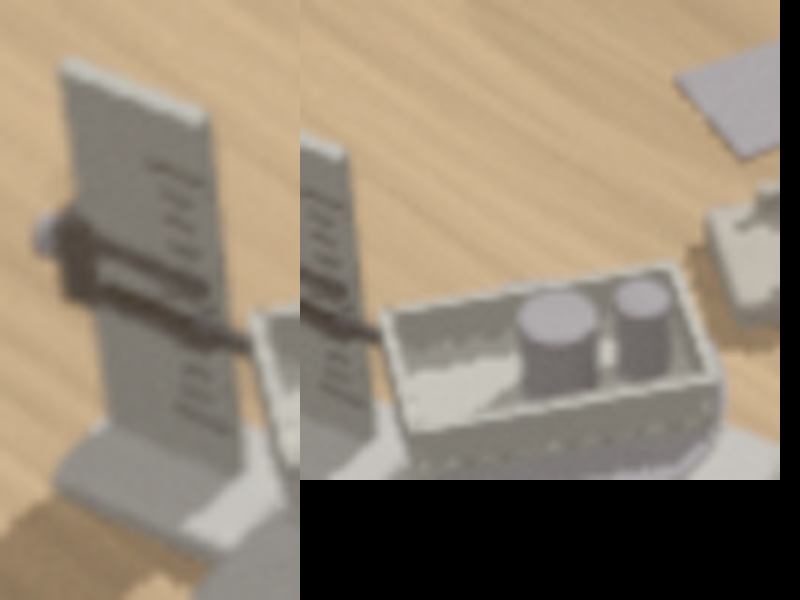

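```bash
python3 -m handwheel '[{"translation":[0,0,0],"angular":[0,0,0],"hand":0.5},{"translation":[0,0,0],"angular":[0,0,0],"hand":0.5},{"translation":[0,0,0],"angular":[0,0,0],"hand":0.5},{"translation":[0,0,0],"angular":[0,0,0],"hand":0.5},{"translation":[0,0,0],"angular":[0,0,0],"hand":0.5},{"translation":[0,0,0],"angular":[0,0,0],"hand":0.5}]' && python3 -c "
from rig import manip
print(manip.sign_off())"
```

```text
clock: 23.2
position: [0.5614, -0.0161, 0.2646]
ee_rot: [-0.0, 0.282, 0.959, 0.0]
contact_force: [-0.6, -0.4, 0.5]
width: 0.0426
gripper_force: 0.0
the job is handed in; nothing more can be done
None
```

I handed the job in at about 23 s: the tray is on the pan with one thick and one thin ingot, and by my estimate the pointer is within about 3 mm of the midpoint. In the last picture it overlaps the lower prong, which I put down to viewing angle, and no verdict came back.

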